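# Chase the thread of the microscope's clamp nut

### The arm

A 6-joint arm with a two-finger parallel gripper is mounted at the origin on the work surface. World frame = base frame: x ahead of the robot, y to its left, z up, the work surface at z = 0. Lengths are in mm, angles in rad, forces in N, time in s.
With the tool pointing down it reaches from about 350 to 975 mm from the base axis. Payload 7.1 kg.
Tool frame: the origin (TCP) lies midway between the tips of the shut fingers; the grasp point (between the pads) lies 19 mm behind it; z points along the fingers, x is the direction in which the jaws open and shut, and the axes are right-handed (so a half turn about z gives the same grasp; the last joint's range is limited). The gripper opens to 88 mm and grips with 3 to 60 N. Pads are 20 mm wide; open, the fingers measure 115 mm over their backs; the gripper's body (75 mm by 178 mm) begins 61 mm behind the grasp point.
Start: joints at [-1.277, 0.423, 1.63, -0, 1.089, -0.019], TCP at [192.345, -594.65, 222.675] pointing down, gripper open.
Joint ranges: [-3, 3], [-0.9, 2.11], [0.09, 2.58], [-1.31, 4.45], [0.11, 2.69], [-2.54, 2.54]. Speed limits (rad/s): [2.39, 2.39, 3.01, 3.14, 3.14, 3.14].

### API

Orientations are given as a rotation vector (axis times angle).
In Python, from workcell import telemetry, imaging, ticket gives the robot as it stands.
- The arm moves only by the tool jog_arm, never from a script. Its arguments are lists of equal length, an entry for each row: "travel": the shift along the world's x, y, z in units of 400 mm (1.0 is 400 mm), a list of three; "dr": the turn, a rotation vector about the world's x, y, z in units of 90 degrees (1.0 is 90 degrees), a list of three. In form: {"travel": [[tx, ty, tz], ...], "dr": [[wx, wy, wz], ...]}. A call has exactly 10 rows; each row is the pose to reach, as a shift and turn from the pose measured when the call began; what a row does not reach only later rows make up. A row lasts 1/10 s, in which the tool goes at most 50 mm and 8.59 degrees, less where a joint would pass 70% of its speed; a pose out of reach is approached as far as the arm can. A call with a number of a shift or a turn outside -1 to 1 is refused whole. A call with a gripper value outside its range is refused whole. "hand" is the opening, from -1 (shut) to 1 (fully open), set as the call begins (left out, the last holds). The fingers move at their own pace and stop on an object; the grip force is fixed at half the most. Time passes only in rows, so rows that repeat a pose let the fingers close, or fill a call up. It gives the time, the measured TCP pose, the force and the opening at its end, in the units of the state.
- telemetry.get_obs(): the state, without advancing time (a new reading comes with each control period).
- imaging.get_image(name): name is "side" or "top" or "wrist"; returns a dict with "pixels" (480x640x3 uint8, red, green, blue), "range_z" (480x640 float32, mm along the optical axis (not along the pixel's ray), 0 where there is no reading), "fx", "fy", "cx", "cy" (pixels), "extrinsics" (4x4, takes a point from world to camera coordinates). Camera axes: x right, y down, z forward; pixel columns grow to the right and rows downward; lengths in mm; the calibration is good to about 2 mm. A picture is of the moment at which its call begins.
- ticket.close_job(): hands the job in, once; it reports no verdict.
The state is a dict: "t": time; "qpos": joint angles; "qvel": joint speeds; "joint_torque": joint torques, N m; "ee_pos": TCP position; "orientation": TCP orientation; "ft_force": force on the tool from outside, world axes, zero at the start; "moment": the same for the moment, N m; "width": finger opening in mm.
Only numpy, scipy, OpenCV 4.12 (cv2) and the standard library are available. Lean on these libraries where they do the work, as an engineer would, in place of code of your own. Each camera call takes 0.05 s, during which the arm holds its last target. There are 200 camera calls.

### The job

Run the tap standing in the hexagonal nut blank a little deeper by its crank, in the usual way: half a turn forward (clockwise seen from above), a quarter turn back to free it, then half a turn forward again, coming to a stop at each change of direction. Leave the crank there, three quarters of a turn on from where it began, and let go of it; leave the tap in the oblong block as it is.

Things in the scene. Friction and masses are not known exactly. Their poses are not given: they have to be found in the camera images.
- nut_tap (a joint): angle (rad) of the upright tap in the hexagonal blank, turned by a flat steel crank arm with an upright black knob. 0 at the start, grows clockwise seen from above (forward, inwards); half a turn is 3.14; range -1.2 to 6.2. Stiff (about 0.12 N m, so 2.5 N at the knob), stays where it is left, sinks 2.5 mm per full turn. The crank may start pointing any way.
- nut_grip (a point): point on the centre line of that crank's knob, 25 mm above its foot, 20 mm below its top, about 121 mm above the bench; moves with the crank. The knob, 22 mm in diameter and 45 mm high, spins freely on the crank, so a hand holding it from above need not turn while leading it round. All else of the tap is below the knob's foot (96 mm above the bench).
- nut_axis (a point): point on that tap's vertical axis at the top face of the hexagonal blank, 42 mm above the bench; fixed. The knob circles it at 50 mm radius. The blank is plain aluminium, 70 mm across flats, 30 mm high, on a dark steel plate 100 x 100 x 12 mm fixed to the bench at any yaw.
- block_tap (a joint): angle (rad) of the other tap, with the same crank, knob and plate, in an oblong aluminium block of 96 x 44 x 30 mm on the other side (left or right) of the bench; 0 at the start, to be left alone.
Mind the look-alikes: they are no part of the job. What is shaped like the part that bears block_tap but pink or purple is not meant.

How it is judged (in metres and radians):
On the way, in this order (a step that is already met when the one before it is completed fails the run):
1. the tap in the hexagonal blank is turned half a turn forward (within 20 degrees) and stops there (value of joint nut_tap between 2.79 and 3.49 rad and velocity of joint nut_tap between -0.6 and 0.6 rad/s), for 0.1 s.
2. it is turned back a quarter turn (to within 20 degrees of a quarter turn from the start) and stops there (value of joint nut_tap between 1.22 and 1.92 rad and velocity of joint nut_tap between -0.6 and 0.6 rad/s), for 0.1 s.
3. it is turned forward half a turn again, to three quarters of a turn from the start (within 20 degrees) (value of joint nut_tap between 4.36 and 5.06 rad), for 0.2 s.
At the end, for the whole second after the job is handed in: The tap in the hexagonal blank rests three quarters of a turn forward of its start (within 20 degrees), let go and still, and the other tap is within 17 degrees of its start (all of step 3 and velocity of joint nut_tap between -0.1 and 0.1 rad/s and value of joint block_tap between -0.3 and 0.3 rad); the robot touches nothing.
It fails at once if the tap is driven 30 degrees or more past the three-quarter turn (value of joint nut_tap above 5.24 rad).
It fails at once if the tap is backed out by 30 degrees or more from its start (value of joint nut_tap below -0.52 rad).
It fails at once if the other tap is turned by 17 degrees or more (value of joint block_tap above 0.3 rad or value of joint block_tap below -0.3 rad).
It also fails if it takes over 51 s, if anything falls off the work surface, if the arm or the gripper's body presses on something with over 40 N, if the wrist force passes 120 N, or if a joint passes its speed limit or range.

## Working session

There is one attempt and no reset: what is moved stays moved. The work goes in short steps, Python scripts to look and compute and a tool call to move; the robot and the scene stay as the last step left them, time stands still between calls to the robot, and variables do not carry over. Pictures are saved under pics/ and viewed, about 8 in all and at most 12, crops included, and the job is handed in when it is done.

Besides the shell and the picture viewer there is one more tool, called after "Call:" as a command line: name --argument value ..., lists and objects as JSON in quotes. jog_arm: Moves the arm, as the interface text tells. Its arguments: {"type":"object","properties":{"travel":{"type":"array"},"dr":{"type":"array"},"hand":{"type":"number"}},"required":["travel","dr"]}

```bash
mkdir -p pics; cat > h.py <<'E'
import numpy as np, cv2
from workcell import telemetry, imaging, ticket
def grab(n):
    d=imaging.get_image(n); cv2.imwrite(f'pics/{n}_{telemetry.get_obs()["t"]:.2f}.png',d['pixels'][:,:,::-1]); np.savez(f'{n}.npz',**d); return d
def world(d,u,v,z):
    E=np.array(d['extrinsics']);R=E[:3,:3];t=E[:3,3];c=-R.T@t
    r=R.T@np.array([(u-d['cx'])/d['fx'],(v-d['cy'])/d['fy'],1]); return c+r*(z-c[2])/r[2]
def cloud(d):
    E=np.array(d['extrinsics']);Z=d['range_z'];v,u=np.mgrid[:480,:640]
    P=np.stack([(u-d['cx'])/d['fx']*Z,(v-d['cy'])/d['fy']*Z,Z],-1)
    W=(P-E[:3,3])@E[:3,:3]; W[Z==0]=np.nan; return W
E
python3 - <<'E'
from h import *
print(telemetry.get_obs())
for n in('top','side'):
    d=grab(n);E=np.array(d['extrinsics']);print(n,d['fx'],(-E[:3,:3].T@E[:3,3]).round(),E[:3,:3].round(2).tolist())
a=[cv2.imread(__import__('glob').glob(f'pics/{n}_*')[0]) for n in('top','side')]
E
ls pics
```

```text
{'t': 0.0, 'qpos': array([-1.27697796e+00,  4.23858348e-01,  1.63066178e+00,  2.91216389e-05,
        1.08856197e+00, -1.90108886e-02]), 'qvel': array([ 0.0009083 ,  0.00055933,  0.00054878, -0.00111669, -0.00032012,
       -0.00077611]), 'joint_torque': array([ 3.00339743e-04, -5.44622040e+01, -2.73665911e+01,  6.44421740e-02,
        2.26230413e-02, -1.00860209e-04]), 'ee_pos': array([ 192.21631035, -594.14887814,  221.90183556]), 'orientation': array([-2.53961677e+00,  1.84774745e+00,  1.84037791e-03]), 'ft_force': array([ 0.12560872, -0.4936103 , -0.06446703]), 'moment': array([ 0.01460234, -0.02957621, -0.00115643]), 'width': 87.83431195039272}
top 614.675670703078 [ 420.   62. 1434.] [[0.0, -1.0, -0.0], [-1.0, -0.0, -0.07], [0.07, 0.0, -1.0]]
side 592.7741514623732 [ 427. 1181.  735.] [[-1.0, -0.08, 0.01], [-0.04, 0.5, -0.87], [0.07, -0.87, -0.5]]
side_0.10.png
top_0.05.png
```

View pics/top_0.05.png

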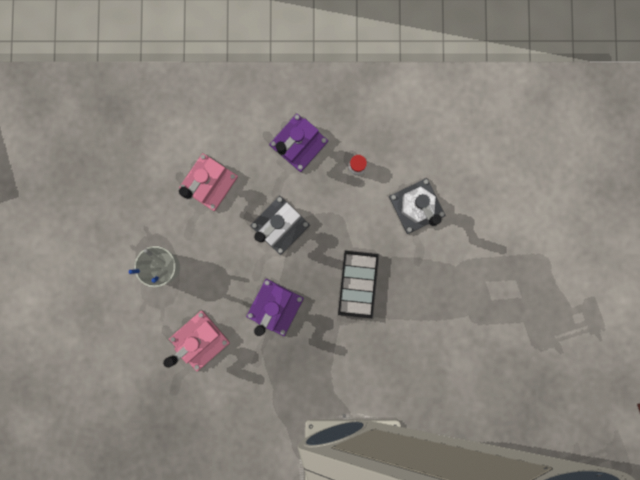

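View pics/side_0.10.png

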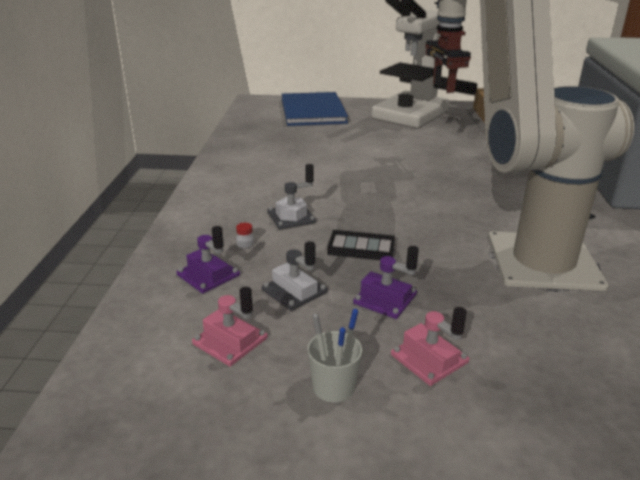

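The top view shows two bare-metal taps. The one at (420,205) sits in a hexagonal blank, with its black knob at (436,219). The one at (281,222) is in an oblong block and is block_tap. The pink and purple ones at (207,180), (298,142), (274,307) and (197,341) are look-alikes. I'll confirm the hex one in an enlarged crop and measure it.

```bash
python3 - <<'E'
from h import *
d=dict(np.load('top.npz'));s=dict(np.load('side.npz'))
W=cloud(d);S=cloud(s)
a=cv2.resize(d['pixels'][165:245,375:475],(500,400),interpolation=2);b=cv2.resize(s['pixels'][150:240,250:340],(300,300),interpolation=2)
c=np.zeros((400,800,3),np.uint8);c[:,:500]=a;c[:300,500:]=b;cv2.imwrite('pics/crop.png',c[:,:,::-1])
# knob: depth cloud above 100 in region
for nm,w,(r0,r1,c0,c1) in(('top',W,(165,245,375,475)),('side',S,(150,240,250,340))):
    sub=w[r0:r1,c0:c1];px=(d if nm=='top' else s)['pixels'][r0:r1,c0:c1].max(2)
    for lo,hi in((134,150),(100,132),(80,100),(36,48),(6,18)):
        m=(sub[...,2]>lo)&(sub[...,2]<hi); p=sub[m]
        if len(p): vu=np.argwhere(m); print(nm,lo,hi,len(p),np.median(p,0).round(1),p.min(0).round(),p.max(0).round(),'px',(vu.mean(0)[::-1]+[c0,r0]).round(1))
# dark knob blob + plate rectangle
sub=d['pixels'][165:245,375:475].max(2)
m=(sub<38).astype(np.uint8);n,l,st,ce=cv2.connectedComponentsWithStats(m)
for i in range(1,n):
    if st[i,4]>15:
        u,v=ce[i]+[375,165];print('dark',st[i],u,v,world(d,u,v,141).round(1))
m=(sub>140).astype(np.uint8);n,l,st,ce=cv2.connectedComponentsWithStats(m)
for i in range(1,n):
    if st[i,4]>50:
        h=cv2.convexHull(np.argwhere(l==i)[:,::-1].astype(np.float32));M=cv2.moments(h);u,v=M['m10']/M['m00']+375,M['m01']/M['m00']+165
        print('bright',st[i],u,v,world(d,u,v,42).round(1))
E
```

```text
top 134 150 84 [ 555.8 -175.1  140.1] [ 547. -185.  134.] [ 567. -164.  148.] px [436.5 218.6]
top 100 132 37 [ 553.  -166.3  112.3] [ 546. -178.  100.] [ 612. -137.  131.] px [430.  218.1]
top 80 100 252 [ 595.2 -158.    93.9] [ 550. -175.   80.] [ 618. -138.  100.] px [424.3 204.3]
top 36 48 543 [ 600.6 -145.6   41.5] [ 563. -191.   36.] [ 641. -117.   48.] px [417.2 203.3]
top 6 18 961 [ 601.9 -143.1   11.3] [ 511. -288.    6.] [697. -56.  18.] px [416.1 205.1]
side 134 150 38 [ 555.3 -168.8  137.7] [ 545. -184.  134.] [ 565. -160.  141.] px [308.8 166.2]
side 100 132 102 [ 554.3 -164.5  116.6] [ 545. -173.  100.] [ 565. -155.  132.] px [309.1 174.7]
side 80 100 210 [ 587.2 -153.1   91.3] [ 545. -174.   80.] [ 617. -130.   99.] px [296.7 186. ]
side 36 48 312 [ 598.9 -141.7   40.1] [ 560. -186.   36.] [682.   3.  48.] px [289. 206.]
side 6 18 487 [ 595.7 -117.9   10.5] [ 471. -182.    6.] [680.  -5.  18.] px [293.7 220.5]
dark [54 53  7  7 26] 431.7307692307692 221.84615384615384 [ 549.5 -164.3  141. ]
bright [   0    0  100   80 4526] 424.6371444602702 204.49978419439768 [ 599.1 -165.9   42. ]
bright [ 28  22  33  35 645] 418.62996755879965 203.76703163017032 [ 600.8 -152.2   42. ]
```

View pics/crop.png

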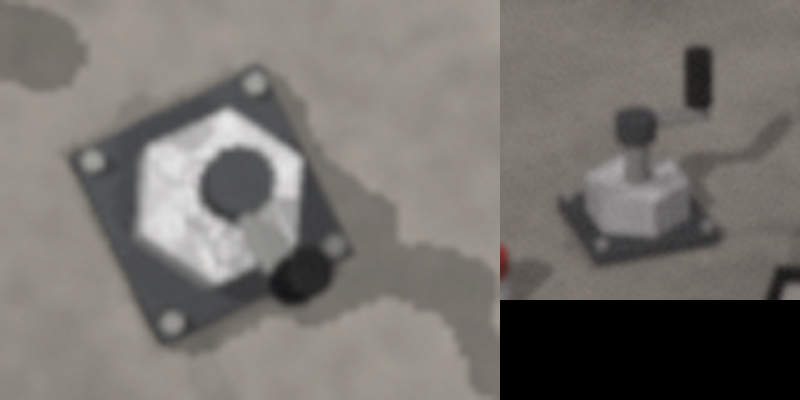

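The crop confirms a hexagonal blank on a dark plate with four screws. The hub is at crop (237,183) and the crank runs to the black knob at crop (303,276). Next I'll cross-check the axis using the screws and the hub.

```bash
python3 - <<'E'
from h import *
d=dict(np.load('top.npz'))
f=lambda x,y,z:world(d,(x+.5)/5-.5+375,(y+.5)/5-.5+165,z)
sc=[f(*p,13) for p in((255,82),(92,160),(172,322),(333,245))]
print(np.array(sc).round(1),'axis',np.mean(sc,0).round(1)); print('hub',f(237,183,100).round(1),f(237,183,96).round(1),'knobtop',f(308,271,141).round(1))
W=cloud(d);m=(W[165:245,375:475,2]>138)&(W[165:245,375:475,2]<144);p=W[165:245,375:475][m];print(len(p),p.mean(0),(p.min(0)+p.max(0))/2)
hb=W[196:206,417:428].reshape(-1,3);print('hub z',np.median(hb,0))
s=dict(np.load('side.npz'))
m=s['pixels'][160:190,300:318].max(2)<45;r=cv2.boundingRect(m.astype(np.uint8));print(r)
E=np.array(s['extrinsics'])
for P in([556,-174,141],[556,-174,96]):
    q=E[:3,:3]@P+E[:3,3];print(q[:2]/q[2]*[s['fx'],s['fy']]+[s['cx'],s['cy']])
E
```

```text
[[ 658.  -173.5   13. ]
 [ 621.3  -97.2   13. ]
 [ 545.6 -133.8   13. ]
 [ 581.6 -208.9   13. ]] axis [ 601.6 -153.3   13. ]
hub [ 598.9 -150.7  100. ] [ 599.4 -151.4   96. ] knobtop [ 555.9 -173.8  141. ]
58 [ 556.27839685 -174.88703375  140.92102955] [ 556.46905235 -174.41423113  140.76256796]
hub z [ 600.97990661 -151.60399762   94.91195379]
(7, 5, 6, 17)
[308.74888794 164.14053423]
[308.78956163 180.5490357 ]
```

Two independent measures agree. The axis is at about (600.7,-152.0) and the knob at (556.2,-174.5), giving a radius of 49.9 mm. The knob top measures 141 mm and the reach is 583 mm, so both fit. I'll start moving now.

Call:
jog_arm --travel '[[0.05,0.06,0],[0.13,0.15,0],[0.21,0.24,0],[0.29,0.33,0],[0.37,0.425,0],[0.45,0.52,0],[0.53,0.61,0],[0.61,0.7,0],[0.69,0.795,0],[0.77,0.885,0]]' --dr '[[0,0,0],[0,0,0],[0,0,0],[0,0,0],[0,0,0],[0,0,0],[0,0,0],[0,0,0],[0,0,0],[0,0,0]]' --hand 1

```text
t: 1.1
ee_pos: [501.0, -238.3, 221.8]
orientation: [-2.54, 1.848, 0.002]
ft_force: [0.4, -0.8, 1.5]
width: 87.5
```

Call:
jog_arm --travel '[[0.06,0.07,0],[0.11,0.125,0],[0.13,0.15,0],[0.138,0.16,-0.02],[0.138,0.16,-0.05],[0.138,0.16,-0.08],[0.138,0.16,-0.1],[0.138,0.16,-0.1],[0.138,0.16,-0.1],[0.138,0.16,-0.1]]' --dr '[[0,0,0],[0,0,0],[0,0,0],[0,0,0],[0,0,0],[0,0,0],[0,0,0],[0,0,0],[0,0,0],[0,0,0]]'

```text
t: 2.1
ee_pos: [556.4, -174.7, 182.2]
orientation: [-2.539, 1.848, 0.001]
ft_force: [-0.2, -0.9, 0.2]
width: 87.5
```

```bash
python3 - <<'E'
from h import *
d=grab('wrist');W=cloud(d);print(telemetry.get_obs()['ee_pos'],telemetry.get_obs()['ft_force'])
m=(W[...,2]>136)&(W[...,2]<146);m&=np.hypot(W[...,0]-556,W[...,1]+174)<40;p=W[m];vu=np.argwhere(m)
print(len(p))
if len(p): print(p.mean(0),p.min(0),p.max(0),vu.mean(0))
m=(W[...,2]>38)&(W[...,2]<45)&(np.hypot(W[...,0]-600,W[...,1]+152)<60);p=W[m]
if len(p): print('hex',len(p),cv2.minEnclosingCircle(p[:,:2].astype(np.float32)))
import shutil,glob;shutil.copy(glob.glob('pics/wrist*')[0],'pics/w1.png')
E
```

```text
[ 556.49464905 -174.60397206  182.31911841] [ 0.36230314 -0.49304611  0.67555293]
1157
[ 557.43841861 -172.15296262  140.50504088] [ 546.2676945  -182.9598026   136.05075841] [ 567.49891007 -161.66747057  142.76290088] [261.92221262 320.57476232]
hex 4977 ((601.7269287109375, -150.73635864257812), 39.99280548095703)
```

View pics/w1.png

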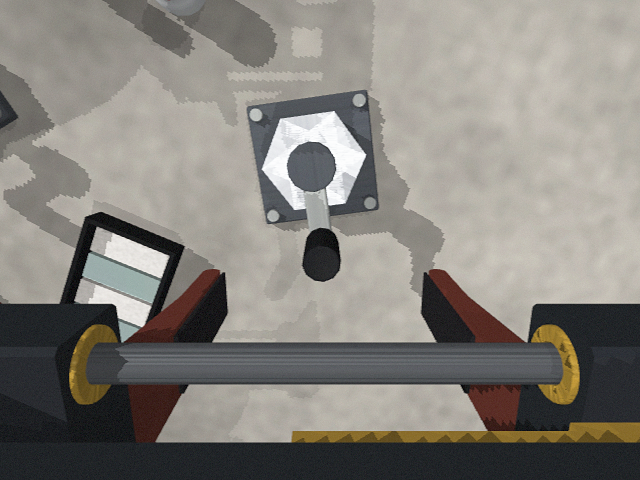

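The wrist view shows the knob at (321,262), centred between the open fingers, with the hex plate behind it at (312,160). The wrist depth puts the knob at (557.4,-172.2) and the axis at (601.7,-150.7), within 2.5 mm of the top view. I'll use the mean of the two, so I descend and then grip.

Call:
jog_arm --travel '[[0.001,0.003,-0.03],[0.001,0.003,-0.07],[0.001,0.003,-0.11],[0.001,0.003,-0.15],[0.001,0.003,-0.18],[0.001,0.003,-0.195],[0.001,0.003,-0.195],[0.001,0.003,-0.195],[0.001,0.003,-0.195],[0.001,0.003,-0.195]]' --dr '[[0,0,0],[0,0,0],[0,0,0],[0,0,0],[0,0,0],[0,0,0],[0,0,0],[0,0,0],[0,0,0],[0,0,0]]'

```text
t: 3.15
ee_pos: [557.3, -173.6, 105.0]
orientation: [-2.539, 1.848, -0.001]
ft_force: [0.4, 0.5, -0.0]
width: 88.1
```

Call:
jog_arm --travel '[[0,0,0],[0,0,0],[0,0,0],[0,0,0],[0,0,0],[0,0,0],[0,0,0],[0,0,0],[0,0,0],[0,0,0]]' --dr '[[0,0,0],[0,0,0],[0,0,0],[0,0,0],[0,0,0],[0,0,0],[0,0,0],[0,0,0],[0,0,0],[0,0,0]]' --hand -1

```text
t: 4.15
ee_pos: [557.2, -173.3, 105.0]
orientation: [-2.539, 1.848, -0.0]
ft_force: [-0.6, 1.5, -0.1]
width: 21.5
```

The width is 21.5 mm with almost no side force, so the knob is held. I'll work out the circle's shifts.

```bash
cat >> h.py <<'E'
def arc(a0,a1,n=10,ph=206.4,r=49.9):
    s=np.linspace(0,1,n+1)[1:]; a=np.radians(ph-(a0+(a1-a0)*s)); b=np.radians(ph-a0)
    return np.c_[r*(np.cos(a)-np.cos(b)),r*(np.sin(a)-np.sin(b)),-2.5*(a1-a0)*s/360].round(1)/400
E
python3 - <<'E'
from h import *
for a in((0,90),(90,180)): print(arc(*a).round(3).tolist())
E
```

```text
[[-0.007, 0.018, -0.0], [-0.012, 0.037, -0.0], [-0.013, 0.057, -0.0], [-0.011, 0.076, -0.0], [-0.007, 0.095, -0.001], [0.001, 0.113, -0.001], [0.012, 0.13, -0.001], [0.024, 0.144, -0.001], [0.04, 0.157, -0.002], [0.056, 0.167, -0.002]]
[[0.018, 0.007, -0.0], [0.037, 0.012, -0.0], [0.057, 0.013, -0.0], [0.076, 0.011, -0.0], [0.095, 0.007, -0.001], [0.113, -0.001, -0.001], [0.13, -0.012, -0.001], [0.144, -0.024, -0.001], [0.157, -0.04, -0.002], [0.167, -0.056, -0.002]]
```

Call:
jog_arm --travel '[[-0.007,0.018,0],[-0.012,0.037,0],[-0.013,0.057,0],[-0.011,0.076,0],[-0.007,0.095,-0.001],[0.001,0.113,-0.001],[0.012,0.13,-0.001],[0.024,0.144,-0.001],[0.04,0.157,-0.002],[0.056,0.167,-0.002]]' --dr '[[0,0,0],[0,0,0],[0,0,0],[0,0,0],[0,0,0],[0,0,0],[0,0,0],[0,0,0],[0,0,0],[0,0,0]]'

```text
t: 5.15
ee_pos: [579.9, -106.1, 104.3]
orientation: [-2.539, 1.848, 0.001]
ft_force: [-0.9, -4.8, 1.0]
width: 21.3
```

Call:
jog_arm --travel '[[0.018,0.006,0],[0.037,0.011,0],[0.057,0.012,0],[0.076,0.01,0],[0.095,0.006,-0.001],[0.113,-0.002,-0.001],[0.13,-0.013,-0.001],[0.145,-0.025,-0.001],[0.158,-0.041,-0.002],[0.167,-0.056,-0.002]]' --dr '[[0,0,0],[0,0,0],[0,0,0],[0,0,0],[0,0,0],[0,0,0],[0,0,0],[0,0,0],[0,0,0],[0,0,0]]'

```text
t: 6.15
ee_pos: [647.5, -128.9, 103.7]
orientation: [-2.539, 1.848, -0.0]
ft_force: [-1.2, 3.1, 3.5]
width: 21.7
```

Call:
jog_arm --travel '[[0,0,0],[0,0,0],[0,0,0],[0,0,0],[0,0,0],[0,0,0],[0,0,0],[0,0,0],[0,0,0],[0,0,0]]' --dr '[[0,0,0],[0,0,0],[0,0,0],[0,0,0],[0,0,0],[0,0,0],[0,0,0],[0,0,0],[0,0,0],[0,0,0]]'

```text
t: 7.15
ee_pos: [647.5, -128.9, 103.7]
orientation: [-2.539, 1.848, -0.0]
ft_force: [-0.2, -3.1, 1.9]
width: 21.0
```

```bash
python3 - <<'E'
from h import *
d=grab('side');o=telemetry.get_obs();print(o['t'],o['ee_pos'],o['ft_force'],o['width'])
s=d['pixels'][110:260,220:400];cv2.imwrite('pics/s2.png',cv2.resize(s,(720,600),interpolation=2)[:,:,::-1])
p=o['ee_pos'][:2]-[601.3,-151.1];print(np.hypot(*p),206.4-np.degrees(np.arctan2(p[1],p[0])))
for a in((180,90),(90,180),(180,270)):print(arc(*a).round(3).tolist())
E
```

```text
7.2 [ 647.43736853 -128.92549158  103.65863115] [-0.19842153 -3.42811845  2.60503871] 21.425326456853007
51.18950672168385 180.73016369126913
[[-0.01, 0.017, 0.0], [-0.022, 0.032, 0.0], [-0.037, 0.045, 0.0], [-0.054, 0.055, 0.0], [-0.072, 0.063, 0.001], [-0.091, 0.068, 0.001], [-0.11, 0.069, 0.001], [-0.13, 0.068, 0.001], [-0.149, 0.064, 0.002], [-0.167, 0.056, 0.002]]
[[0.018, 0.007, -0.0], [0.037, 0.012, -0.0], [0.057, 0.013, -0.0], [0.076, 0.011, -0.0], [0.095, 0.007, -0.001], [0.113, -0.001, -0.001], [0.13, -0.012, -0.001], [0.144, -0.024, -0.001], [0.157, -0.04, -0.002], [0.167, -0.056, -0.002]]
[[0.007, -0.018, -0.0], [0.012, -0.037, -0.0], [0.013, -0.057, -0.0], [0.011, -0.076, -0.0], [0.007, -0.095, -0.001], [-0.001, -0.113, -0.001], [-0.012, -0.13, -0.001], [-0.024, -0.144, -0.001], [-0.04, -0.157, -0.002], [-0.056, -0.167, -0.002]]
```

View pics/s2.png

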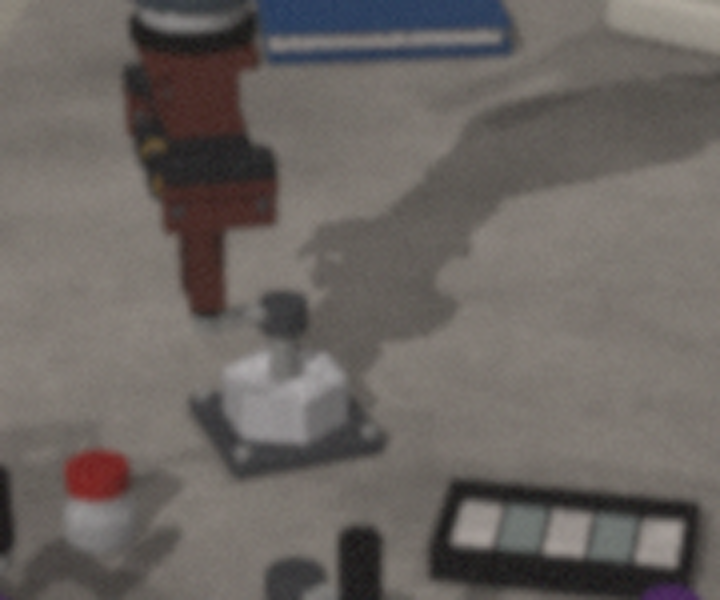

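The side crop shows the fingers still on the knob at crop (205,310). The crank now points away from the robot, half a turn on at about 181°, and has stopped. Next is the quarter turn back.

Call:
jog_arm --travel '[[-0.011,0.017,0],[-0.023,0.032,0],[-0.039,0.045,0],[-0.056,0.055,0],[-0.074,0.063,0.001],[-0.093,0.067,0.001],[-0.113,0.068,0.001],[-0.133,0.067,0.001],[-0.152,0.063,0.002],[-0.17,0.056,0.002]]' --dr '[[0,0,0],[0,0,0],[0,0,0],[0,0,0],[0,0,0],[0,0,0],[0,0,0],[0,0,0],[0,0,0],[0,0,0]]'

```text
t: 8.2
ee_pos: [578.9, -106.6, 104.4]
orientation: [-2.539, 1.847, -0.0]
ft_force: [4.1, -2.4, -0.9]
width: 21.1
```

Call:
jog_arm --travel '[[0,0,0],[0,0,0],[0,0,0],[0,0,0],[0,0,0],[0,0,0],[0,0,0],[0,0,0],[0,0,0],[0,0,0]]' --dr '[[0,0,0],[0,0,0],[0,0,0],[0,0,0],[0,0,0],[0,0,0],[0,0,0],[0,0,0],[0,0,0],[0,0,0]]'

```text
t: 9.2
ee_pos: [578.8, -106.7, 104.3]
orientation: [-2.539, 1.848, -0.0]
ft_force: [-0.2, -5.4, 1.5]
width: 21.7
```

Call:
jog_arm --travel '[[0.018,0.006,0],[0.037,0.011,0],[0.057,0.012,0],[0.076,0.01,0],[0.095,0.006,-0.001],[0.113,-0.002,-0.001],[0.13,-0.013,-0.001],[0.145,-0.025,-0.001],[0.158,-0.041,-0.002],[0.168,-0.056,-0.002]]' --dr '[[0,0,0],[0,0,0],[0,0,0],[0,0,0],[0,0,0],[0,0,0],[0,0,0],[0,0,0],[0,0,0],[0,0,0]]'

```text
t: 10.2
ee_pos: [647.3, -129.6, 103.9]
orientation: [-2.538, 1.847, -0.003]
ft_force: [0.9, 2.6, 3.6]
width: 21.6
```

Call:
jog_arm --travel '[[0.006,-0.018,0],[0.011,-0.037,0],[0.012,-0.057,0],[0.01,-0.076,0],[0.006,-0.095,-0.001],[-0.002,-0.113,-0.001],[-0.013,-0.13,-0.001],[-0.025,-0.144,-0.001],[-0.041,-0.157,-0.002],[-0.057,-0.167,-0.002]]' --dr '[[0,0,0],[0,0,0],[0,0,0],[0,0,0],[0,0,0],[0,0,0],[0,0,0],[0,0,0],[0,0,0],[0,0,0]]'

```text
t: 11.2
ee_pos: [623.9, -196.8, 103.0]
orientation: [-2.538, 1.847, -0.002]
ft_force: [1.7, 3.2, 0.3]
width: 21.6
```

Call:
jog_arm --travel '[[0,0,0],[0,0,0],[0,0,0],[0,0,0],[0,0,0],[0,0,0],[0,0,0],[0,0,0],[0,0,0],[0,0,0]]' --dr '[[0,0,0],[0,0,0],[0,0,0],[0,0,0],[0,0,0],[0,0,0],[0,0,0],[0,0,0],[0,0,0],[0,0,0]]'

```text
t: 12.2
ee_pos: [623.9, -196.7, 103.0]
orientation: [-2.538, 1.847, -0.002]
ft_force: [-1.8, -0.9, 2.1]
width: 21.5
```

By the TCP this is 270°. I'll release the knob, then lift straight up.

Call:
jog_arm --travel '[[0,0,0],[0,0,0],[0,0,0],[0,0,0],[0,0,0],[0,0,0],[0,0,0],[0,0,0],[0,0,0],[0,0,0]]' --dr '[[0,0,0],[0,0,0],[0,0,0],[0,0,0],[0,0,0],[0,0,0],[0,0,0],[0,0,0],[0,0,0],[0,0,0]]' --hand 1

```text
t: 13.2
ee_pos: [623.8, -196.7, 103.0]
orientation: [-2.538, 1.847, -0.002]
ft_force: [1.0, -0.3, -0.3]
width: 87.7
```

Call:
jog_arm --travel '[[0,0,0.02],[0,0,0.06],[0,0,0.1],[0,0,0.15],[0,0,0.2],[0,0,0.25],[0,0,0.28],[0,0,0.3],[0,0,0.3],[0,0,0.3]]' --dr '[[0,0,0],[0,0,0],[0,0,0],[0,0,0],[0,0,0],[0,0,0],[0,0,0],[0,0,0],[0,0,0],[0,0,0]]'

```text
t: 14.2
ee_pos: [623.5, -196.6, 222.6]
orientation: [-2.538, 1.847, -0.001]
ft_force: [-0.2, -0.2, 0.4]
width: 87.9
```

```bash
python3 - <<'E'
from h import *
o=telemetry.get_obs();print(o['t'],o['ee_pos'],o['ft_force'],o['width'],abs(o['qvel']).max())
d=grab('wrist');W=cloud(d)
m=(W[...,2]>134)&(W[...,2]<146)&(np.hypot(W[...,0]-601,W[...,1]+151)<75);p=W[m];k=p.mean(0)
v=k[:2]-[601.5,-151];print('knob',len(p),k,np.hypot(*v),(206.4-np.degrees(np.arctan2(v[1],v[0])))%360)
cv2.imwrite('pics/w_end.png',d['pixels'][:,:,::-1])
s0=dict(np.load('side.npz'))['pixels'].astype(int)
t0=cv2.imread('pics/side_0.10.png').astype(int);s=grab('side')['pixels'][:,:,::-1].astype(int)
print('block region mean diff',abs(s-t0)[235:310,255:330].mean(), 'noise ref',abs(s-t0)[300:400,60:180].mean())
E
```

```text
14.2 [ 623.51245848 -196.6092243   222.57064383] [-0.15964796 -0.22958217  0.3843027 ] 87.93968581663714 0.013527650895138386
knob 821 [ 623.46113414 -195.86503955  138.66786236] 49.95160844923016 270.3185636980637
block region mean diff 6.667674074074074 noise ref 2.9362222222222223
```

View pics/w_end.png

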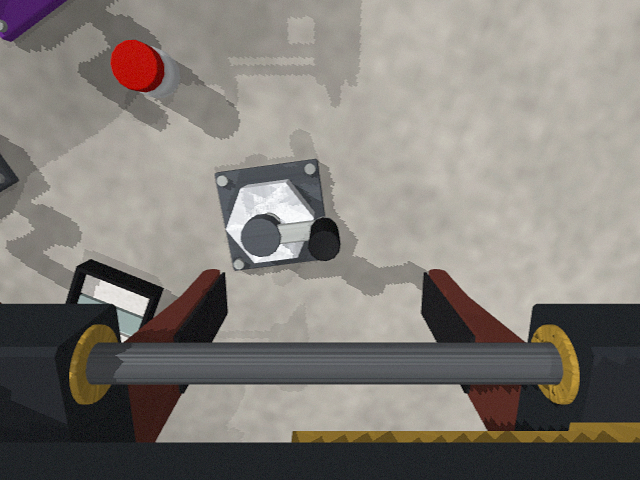

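The wrist view shows the knob at (324,239) standing free, turned to 270.3°. The block region differs a little between pictures, probably from shadow, so I'll check that knob's position before handing in.

```bash
python3 - <<'E'
from h import *
def f(img): 
    m=(img[238:268,302:320].max(2)<55).astype(np.uint8);n,l,st,ce=cv2.connectedComponentsWithStats(m);i=1+st[1:,4].argmax();return ce[i]+[302,238],st[i]
a,b=f(cv2.imread('pics/side_0.10.png')),f(dict(np.load('side.npz'))['pixels']);print(a,b)
if np.abs(a[0]-b[0]).max()<1.5: print('close',ticket.close_job(),telemetry.get_obs()['t'])
E
```

```text
(array([309.66981132, 253.15566038]), array([  3,   4,  11,  23, 212], dtype=int32)) (array([309.58018868, 253.14622642]), array([  3,   4,  10,  23, 212], dtype=int32))
the job is handed in; nothing more can be done
the job is handed in; nothing more can be done
```

The tap in the hexagonal blank is three quarters of a turn on from its start, let go, and the job is handed in. I gripped its knob from above and led it forward to about 181° and back to about 89.5°. I then took it forward again to about 270°, stopping for about 1 s at each end.

- **Final angle:** the wrist camera measured the free knob at 270.3°, 49.95 mm from the axis. The fingers are open and the gripper is about 80 mm above the knob, with almost no force on the wrist.
- **Other tap:** the block tap's knob had moved less than 0.1 pixel in the side view. The area around it differed more from the first picture than a reference patch did (6.7 against 2.9). I put that down to the arm's shadow but did not look into it further.
- **Small disagreements:** the top and wrist cameras differed by up to about 2.5 mm on the knob and axis positions, so I used the mean. At the half turn the gripper was about 1 mm outside the nominal circle, with wrist force of only a few newtons.

The robot's clock stood at 14.2 s after the last move, against the 51 s limit. Handing in reported no verdict.

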